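Hold a spring clamp gaping around the top edge of a circuit board

TASK

I am about to bond the copper heat spreader to the circuit board that stands in the grey holder. Squeeze open the orange-handled spring clamp on the wall of the blue tray, lift it off without dragging the tray or knocking the other things about, and bring its jaws down around the board's top edge, in the middle of the clear stretch beside the green terminal block, one to two centimetres past the edge, still wide open, with at least 5 mm of air on both faces and without bumping the board or its holder. Finish like that, holding the clamp still and open in the gripper, so that I can slip the spreader in before it closes: do not let go of it.

Things in the scene. Friction and masses are not known exactly. Their poses are not given: they have to be found in the camera images.
- clip: spring clamp with orange handle ends and jaw pads, 90 g, arms 22 mm wide (the BLUE-ended clamp on the far wall is fixed; leave it). Origin on the pivot pin; x along the pin, y the way the jaws open, z up from jaws to handles. Starts upright, clamped on the tray's near wall, its 5 mm radius pivot barrel resting on the rim; jaws reach 36 mm below the pivot, handles splay above it like a V
- handle_a (a point): middle of one handle end, a round bar of radius 4 mm along the clamp's x: 42 mm above the pivot and 22.5 mm to its +y at the start (both ends: 53 mm over all). Squeezed together along y from above, the handles open the jaws; at the hard stop they are 17 mm over all and 47 mm above the pivot. Each end needs 7 N to begin and 11 N at the stop; a grip of 25 to 40 N holds it open; let go, it snaps shut
- handle_b (a point): the same point of the other handle end, on the clamp's -y side
- clip_arm_a (a joint): opening of the clamp, rad turned by each arm (both turn alike): 0 as it sits on the 4 mm tray wall, -0.05 jaws closed, 0.40 fully open (hard stop, jaw tips 32 mm apart)
- jaw_a (a point): lower inner corner of one jaw's orange pad, mid-width: 36 mm below the pivot and 2 mm to +y of the clamp's middle plane while the clamp is on the tray wall (joint 0), 16 mm out to +y and 32 mm below when fully open
- jaw_b (a point): the same point of the other jaw, on the clamp's -y side
- tray: blue open-topped tray with terminal strips inside, 110 (x) x 160 (y) x 60 mm high, walls 4 mm, loose, about 1.2 kg; origin at the centre of its underside, z up. The clamp sits on the wall at its -x side, somewhere in the middle of that wall; that wall runs along the tray's y and the clamp's y is square to it
- holder: grey board holder fixed to the bench, footprint 86 (x) x 130 (y) mm, two grooved uprights 65 mm high. Origin on the bench under the board's middle; y along the board, x square to its faces, z up. The green circuit board stands upright in the grooves: 85 mm long (y), 60 mm high, 2 mm thick, lower edge 34 and top edge 94 mm above the bench; its parts stand off the -x face
- edge_clear (a point): middle of the clear stretch of the board's top edge: 22 mm to the holder's +y of the board's middle, 94 mm above the bench, midway through the board's thickness. The stretch runs 40 mm, from the green terminal block (which stands 11 mm off the -x face at the top edge, on the -y half) to the board's corner. Axes as the holder's (x square to the faces, y along the edge, z up)
- spreader: copper heat spreader plate, 30 x 45 x 4 mm, lying on the bench; a bystander, as are the next two. Origin under its centre
- screwdriver: yellow-handled screwdriver on the bench, 184 mm long
- marker: white and black marker pen on the bench, 135 mm long
Mind the look-alikes: they are no part of the job. Of the things that look like the clip, the smallest one is meant.

How it is judged:
On the way, in this order (a step that is already met when the one before it is completed fails the run):
1. the clamp is squeezed open while still astride the tray wall (value of joint clip_arm_a above 0.1 rad and z of clip in the frame of tray below 0.085 m and contact force between the fingers and clip above 3 N), for 0.1 s.
2. the clamp is lifted clear of the tray in the gripper (z of clip in the frame of tray above 0.11 m and contact force between clip and tray below 0.1 N and contact force between the fingers and clip above 3 N), for 0.1 s.
At the end, for the whole second after the job is handed in: Clamp held still in the fingers (over 3 N), upright within 0.2 rad, open over 0.22 rad; jaw tips on opposite faces of the board, 5 mm of air on each, both 6 to 28 mm below the top edge and within 12 mm of the clear stretch's middle; touching neither board, holder nor tray (((x of jaw_a in the frame of edge_clear above 0.006 m and x of jaw_b in the frame of edge_clear below -0.006 m) or (x of jaw_b in the frame of edge_clear above 0.006 m and x of jaw_a in the frame of edge_clear below -0.006 m)) and z of jaw_a in the frame of edge_clear between -0.028 and -0.006 m and y of jaw_a in the frame of edge_clear between -0.012 and 0.012 m and z of jaw_b in the frame of edge_clear between -0.028 and -0.006 m and y of jaw_b in the frame of edge_clear between -0.012 and 0.012 m and value of joint clip_arm_a above 0.22 rad and angle between the z axis of clip and the z axis of edge_clear, either way round below 0.2 rad and contact force between clip and holder below 0.3 N and contact force between clip and tray below 0.1 N and contact force between the fingers and clip above 3 N and linear speed of clip below 0.02 m/s); the arm keeps its last pose, push and grip.
It fails at once if the clamp bumps or pinches the board or its holder (over 3 N) (contact force between clip and holder above 3 N).
It fails at once if the robot bumps the board or its holder (over 3 N) (contact force between any of the arm, the fingers and holder above 3 N).
It fails at once if the tray is dragged over 20 mm or tipped (distance of tray from where it was at the start of the episode above 0.02 m or angle between tray's own z axis and vertical above 0.12 rad).
It fails at once if spreader plate, screwdriver or marker is knocked over 20 mm away (distance of any of spreader, screwdriver, marker from where it was at the start of the episode above 0.02 m).
It also fails if it takes over 38 s, if anything falls off the work surface, if the arm or the gripper's body presses on something with over 40 N, if the wrist force passes 120 N, or if a joint passes its speed limit or range.

ROBOT

A 7-joint arm with a two-finger parallel gripper is mounted at the origin on a cart in front of the work surface, level with it; the furniture and walls round the work are solid. World frame = base frame: x ahead of the robot, y to its left, z up, the work surface at z = 0. Lengths are in m, angles in rad, forces in N, time in s.
With the tool pointing down it reaches from about 0.4 to 0.9 m from the base axis. Payload 5.6 kg.
Tool frame: the origin (TCP) lies midway between the tips of the shut fingers; the grasp point (between the pads) lies 19 mm behind it; z points along the fingers, y is the line along which they close (so a half turn about z gives the same grasp; the last joint's range is limited). The gripper opens to 92 mm and grips with 3 to 60 N. Pads are 20 mm wide; open, the fingers measure 128 mm over their backs; the gripper's body (75 mm by 189 mm) begins 69 mm behind the grasp point.
Start: joints at [1.16, 0.468, -0.012, 1.603, 0.006, 1.071, -0.056], TCP at [0.234, -0.607, 0.215] pointing down, gripper open.
Joint ranges: [-2.53, 2.53], [-0.31, 2.02], [-1.57, 1.55], [0.28, 2.44], [-1.29, 4.43], [0.15, 1.84], [-2.92, 2.92]. Speed limits (rad/s): [2.57, 2.57, 3.14, 3.14, 3.14, 3.14, 3.14].

INTERFACE

Orientations are given as a 3x3 rotation matrix whose columns are the frame's x, y, z axes.
In Python, from station import env, effector, solver, viewer, workorder, search_frame, tip_of gives the robot as it stands. Calls block until the motion is done:
- env.reach(position, orientation): joint-space move of the TCP to a pose.
- env.movel(position, frame=None, rate=0.15): straight line of the TCP; frame=None keeps the orientation; rate is the mean speed in m/s.
- env.goto_joints(angles): joint-space move.
- effector.release() and effector.grasp(squeeze=None): open the fingers fully, or close them until they stop; squeeze is the grip in N (None keeps the last).
- env.pause(seconds).
- solver.inverse_kinematics(position, orientation): joint angles nearest the present ones, or None.
- env.sense(): the state.
- viewer.read_camera(name): name is "side" or "top"; returns (picture, depth): 480x640x3 uint8, red, green, blue; 480x640 float32, m along the optical axis (not along the pixel's ray), 0 where there is no reading.
- viewer.camera_info(name): a dict with "intrinsics" (3x3 intrinsics, pixels), "eye" and "rotation" of the camera in the world. Camera axes: x right, y up, looking along -z (the intrinsics and any distortion apply to the point x, -y, -z); pixel columns grow to the right and rows downward; lengths in m; the calibration is good to about 2 mm. A picture is of the moment at which its call begins. camera_info takes no time and is no camera call.
A pose or a line that the arm cannot do raises env.PlanningError and nothing moves.
- workorder.finish_job(): hands the job in; it is judged then, once.
Trained networks look in the newest picture that a camera, given by its name, has taken for a name from the list of things; names that differ only in an ending like _2 or _b are one class to them, and where a whole thing is asked for, a point or a joint stands for the part that bears it (a point fixed in the world has none). Each returns a list of dicts, best first, with "score" (0 to 1); they miss things now and then, are a little off and sometimes report something else, mostly with a low value. They report only what shows in the picture. A call takes as long as a camera call. They do not tell look-alikes from the thing itself.
- search_frame(camera, name): "at" ([x, y, z] in m, in world coordinates, good to about 4 mm: the middle of the surface that is visible of it).
- tip_of(camera, name): "at" ([x, y, z] in m, in world coordinates, good to about 4 mm: a listed point, or the origin of a listed thing).
The state is a dict: "t": time; "joint_positions": joint angles; "joint_velocities": joint speeds; "tau": joint torques, N m; "ee_pos": TCP position; "tcp_rot": TCP orientation; "wrist_force": force on the tool from outside, world axes, zero at the start; "moment": the same for the moment, N m; "gripper_width": finger opening in m; "grasp_force": force on a finger pad.
Only numpy, scipy, OpenCV 4.12 (cv2) and the standard library are available. Lean on these libraries where they do the work, as an engineer would, in place of code of your own. Each camera call takes 0.05 s, during which the arm holds its last target. There are 200 camera calls.

## Working session

There is one attempt and no reset: what is moved stays moved. The work goes in short steps, each a Python script; the robot and the scene stay as the last script left them, time stands still between calls to the robot, and variables do not carry over. Pictures are saved under pics/ and viewed, at most 10 in all, crops included, and the job is handed in when it is done.

```bash
mkdir -p pics; ls
cat > h.py <<'E'
import numpy as np, cv2
from station import env, effector, solver, viewer, workorder, search_frame, tip_of
def shot(n,f):
    p,d=viewer.read_camera(n); cv2.imwrite('pics/'+f,p[:,:,::-1]); np.save('pics/'+f[:-4]+'_d.npy',d); return p,d
def cloud(n,d):
    c=viewer.camera_info(n);K=np.array(c['intrinsics']);v,u=np.mgrid[:480,:640]
    X=np.stack([(u-K[0,2])/K[0,0]*d,-(v-K[1,2])/K[1,1]*d,-d],-1)
    return X@np.array(c['rotation']).T+np.array(c['eye'])
E
python3 - <<'E'
from h import *
np.set_printoptions(precision=4,suppress=True)
for n in ['side','top']:
    shot(n,n+'0.png'); print(n,viewer.camera_info(n))
    for k in ['clip','handle_a','jaw_a','tray','holder','edge_clear','spreader','screwdriver','marker']:
        for f in (search_frame,tip_of):
            try: print(k,f.__name__,[(np.round(r['at'],3).tolist(),round(r['score'],2)) for r in f(n,k)])
            except Exception as e: print(k,f.__name__,repr(e)[:80])
print(env.sense()['t'])
E
```

```text
pics
side {'intrinsics': array([[548.2967,   0.    , 310.5482],
       [  0.    , 548.2967, 234.5293],
       [  0.    ,   0.    ,   1.    ]]), 'eye': array([0.1729, 0.9262, 0.8131]), 'rotation': array([[-0.9605,  0.1721, -0.2189],
       [-0.2784, -0.5915,  0.7567],
       [ 0.0008,  0.7877,  0.616 ]])}
clip call [([0.481, 0.154, 0.082], 0.85), ([0.381, 0.191, 0.061], 0.76), ([0.41, 0.294, 0.067], 0.55)]
clip call [([0.48, 0.146, 0.067], 0.92), ([0.416, 0.294, 0.047], 0.83), ([0.38, 0.183, 0.049], 0.7)]
handle_a call [([0.368, 0.198, 0.047], 0.89), ([0.492, 0.153, 0.091], 0.73), ([0.412, 0.308, 0.048], 0.69), ([0.486, 0.149, 0.081], 0.65), ([0.402, 0.276, 0.079], 0.64), ([0.47, 0.156, 0.068], 0.61), ([0.393, 0.185, 0.074], 0.55)]
handle_a call [([0.422, 0.322, 0.101], 0.92), ([0.352, 0.193, 0.102], 0.83), ([0.405, 0.179, 0.099], 0.75), ([0.457, 0.14, 0.103], 0.64), ([0.408, 0.262, 0.105], 0.58), ([0.498, 0.149, 0.106], 0.51)]
jaw_a call [([0.365, 0.2, 0.048], 0.89), ([0.405, 0.281, 0.082], 0.89), ([0.396, 0.186, 0.079], 0.82), ([0.49, 0.152, 0.091], 0.74), ([0.419, 0.306, 0.044], 0.
[... 2145 characters left out ...]
.288, -0.002], 0.45), ([0.481, 0.146, 0.063], 0.32)]
tray call [([0.536, 0.172, 0.004], 0.79)]
tray call [([0.53, 0.159, -0.002], 0.76)]
holder call [([0.519, -0.192, 0.013], 0.87)]
holder call [([0.52, -0.19, 0.001], 0.83)]
edge_clear call [([0.511, -0.187, 0.015], 0.83)]
edge_clear call [([0.518, -0.17, 0.093], 0.96), ([0.395, -0.087, -0.0], 0.57)]
spreader call []
spreader call [([0.367, -0.028, 0.002], 0.6)]
screwdriver call [([0.33, 0.383, 0.018], 0.56), ([0.537, 0.17, 0.004], 0.54), ([0.396, -0.083, 0.012], 0.5)]
screwdriver call [([0.358, 0.359, -0.003], 0.8)]
marker call [([0.399, -0.081, 0.012], 0.62), ([0.368, -0.028, 0.005], 0.34)]
marker call [([0.394, -0.082, -0.001], 0.92)]
1.9
```

View pics/top0.png

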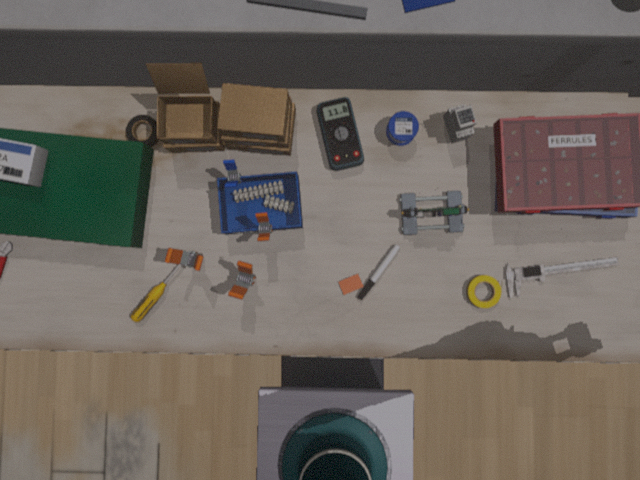

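View pics/side0.png

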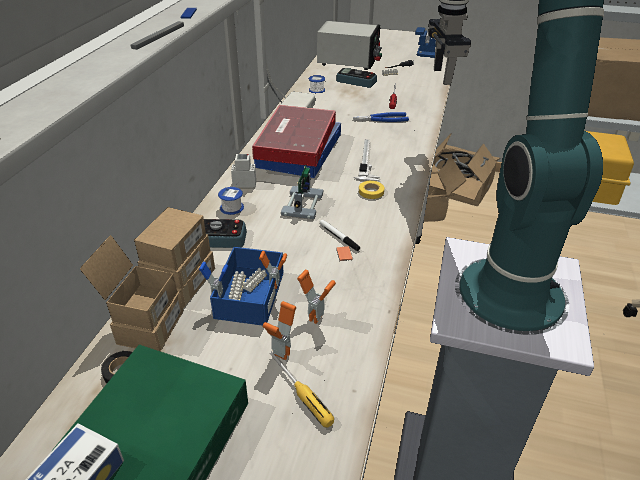

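The top view shows the target clip on the tray's near wall at about px (263,226). The larger look-alikes are at (185,258) and (242,280), and the holder is at (433,212). Next I'll measure these with depth.

Run:
```python
from h import *
np.set_printoptions(precision=4,suppress=True)
P={}
for n in ['top','side']:
    im=cv2.imread(f'pics/{n}0.png');d=np.load(f'pics/{n}0_d.npy');W=cloud(n,d)
    H=cv2.cvtColor(im,cv2.COLOR_BGR2HSV);h,s=H[...,0].astype(int),H[...,1]
    x,y,z=W[...,0],W[...,1],W[...,2];ok=d>0
    b=ok&(abs(h-112)<12)&(s>120)&(x>.44)&(x<.64)&(y>.04)&(y<.29)
    r=b&(z>.052)&(z<.068)
    if r.sum()>5:
        R=cv2.minAreaRect(W[r][:,:2].astype(np.float32)*1000); print(n,'rim',r.sum(),R,np.median(z[r]))
    o=ok&(h<16)&(s>140)&(x>.43)&(x<.53)&(y>.1)&(y<.2)&(z>.07)
    Q=W[o];print('orange',o.sum(),Q.min(0),Q.max(0))
    m=Q[:,0].mean()
    for q in (Q[Q[:,0]<.478],Q[Q[:,0]>.482]):
        if len(q):print('  ',q.mean(0),q.min(0),q.max(0),'top part',q[q[:,2]>q[:,2].max()-.008].mean(0))
    g=ok&(abs(h-65)<25)&(s>60)&(x>.45)&(x<.6)&(y>-.27)&(y<-.1)&(z>.05)
    Q=W[g];print('green',len(Q),Q.min(0),Q.max(0)); t=Q[Q[:,2]>Q[:,2].max()-.008]
    print(cv2.minAreaRect(t[:,:2].astype(np.float32)*1000), Q[np.argsort(Q[:,1])][::max(1,len(Q)//25)])
    k=ok&(s<60)&(x>.44)&(x<.6)&(y>-.28)&(y<-.1)&(z>.055)&(z<.075)
    if k.sum()>5: print('uprights',k.sum(),cv2.minAreaRect(W[k][:,:2].astype(np.float32)*1000))
    for (a,e,c,f) in ([(.44,.6,-.28,-.1),(.42,.64,.05,.28)]):
        k=ok&(x>a)&(x<e)&(y>c)&(y<f); pass
im=cv2.imread('pics/top0.png'); 
a=cv2.resize(im[155:250,205:315],None,fx=5,fy=5,interpolation=cv2.INTER_CUBIC)[:, :400] if 0 else cv2.resize(im[150:250,210:310],(400,400),interpolation=cv2.INTER_CUBIC)
b=cv2.resize(im[165:255,388:478],(400,400),interpolation=cv2.INTER_CUBIC)
cv2.imwrite('pics/crop1.png',np.hstack([a,b]))
```

```text
top rim 379 ((529.3605346679688, 158.87234497070312), (107.99000549316406, 158.90699768066406), 5.725316524505615) 0.059749275252936496
orange 146 [0.4519 0.1328 0.0874] [0.5029 0.1569 0.1147]
   [0.4583 0.1426 0.1072] [0.4519 0.1328 0.0935] [0.4662 0.1521 0.1147] top part [0.4561 0.1424 0.1111]
   [0.4963 0.1469 0.1029] [0.4891 0.1378 0.0874] [0.5029 0.1569 0.1143] top part [0.4998 0.1474 0.111 ]
green 97 [ 0.5092 -0.2256  0.0502] [ 0.5205 -0.1621  0.095 ]
((515.3816528320312, -210.8157196044922), (9.87548828125, 29.609350204467773), 0.8622763752937317) [[ 0.5112 -0.2256  0.0889]
 [ 0.5148 -0.2251  0.0911]
 [ 0.513  -0.2238  0.0888]
 [ 0.5165 -0.2229  0.0922]
 [ 0.5129 -0.2215  0.0903]
 [ 0.5125 -0.221   0.052 ]
 [ 0.5201 -0.2206  0.0939]
 [ 0.5204 -0.2193  0.0912]
 [ 0.5164 -0.2191  0.0923]
 [ 0.5129 -0.2179  0.0894]
 [ 0.5164 -0.2171  0.0927]
 [ 0.511  -0.2162  0.0886]
 [ 0.5126 -0.2155  0.0503]
 [ 0.5123 -0.2147  0.095 ]
 [ 0.5204 -0.2139  0.0904]
 [ 0.5163 -0.2134  0.0923]
 [ 0.5107 -0.2119  0.0911]
 [ 0.5126 -0.2117  0.0918]
 [ 0.5127 -0.2102  0.0902]
 [ 0.5125 -0.2096  0.0505]
[... 1196 characters left out ...]
[ 0.5093 -0.2133  0.0873]
 [ 0.5189 -0.2094  0.0553]
 [ 0.5127 -0.2069  0.0905]
 [ 0.51   -0.2065  0.0883]
 [ 0.5114 -0.2025  0.0904]
 [ 0.5186 -0.2     0.0759]
 [ 0.5127 -0.1982  0.0898]
 [ 0.515  -0.1972  0.09  ]
 [ 0.5148 -0.1963  0.0818]
 [ 0.5172 -0.1956  0.0877]
 [ 0.5169 -0.1938  0.0532]
 [ 0.5186 -0.1913  0.0782]
 [ 0.5174 -0.1876  0.0866]
 [ 0.5176 -0.1798  0.0824]
 [ 0.5166 -0.1755  0.0557]
 [ 0.5168 -0.1678  0.0576]
 [ 0.5156 -0.1654  0.0973]
 [ 0.5155 -0.1644  0.0863]
 [ 0.5149 -0.1621  0.0733]
 [ 0.516  -0.1576  0.0817]
 [ 0.5153 -0.1549  0.0689]
 [ 0.516  -0.1496  0.0866]]
uprights 78 ((518.1153564453125, -188.5811309814453), (18.035757064819336, 110.1796875), 4.71836519241333)
```

View pics/crop1.png

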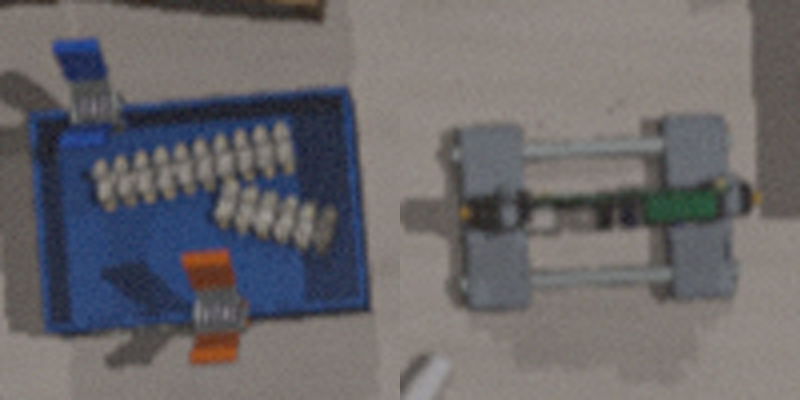

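Both views agree:
- **Tray:** yaw is about 5.6°.
- **Clip:** pivot is near (0.477, 0.146, 0.065), with bar tops at 0.111.
- **Board:** yaw is about 4.3°, with edge_clear near (0.5175, -0.168, 0.094).

Before descending I'll check clearance to the look-alike.

```bash
cat >> h.py <<'E'
def R(yaw,s):  # tool down, y axis = s*(cos,sin)
    y=s*np.array([np.cos(yaw),np.sin(yaw),0]);z=np.array([0,0,-1.]);return np.stack([np.cross(y,z),y,z],1)
YT=np.radians(5.6);YB=np.radians(4.3);CL=np.array([.4772,.146]);ED=np.array([.5175,-.168,.094])
E
python3 - <<'E'
from h import *
np.set_printoptions(precision=3,suppress=True)
u=np.array([np.cos(YT),np.sin(YT)]);v=np.array([-u[1],u[0]])
for n in ['top','side']:
    W=cloud(n,np.load(f'pics/{n}0_d.npy')).reshape(-1,3)
    k=W[W[:,2]>.075]; D=k[:,:2]-CL; a,b=D@u,D@v
    m=(abs(a)>.035)&(abs(a)<.085)&(abs(b)<.035)
    print(n,m.sum(),np.c_[a,b,k[:,2]][m][np.argsort(-a[m])][::3]*1000)
print(env.sense()['tcp_rot'])
for s in (1,-1):
    for p in ([*CL,.24],[*CL,.091],[ED[0],ED[1],.137],[ED[0],ED[1],.2]):
        print(s,solver.inverse_kinematics(np.array(p),R(YT,s)))
E
```

```text
top 55 [[-63.768  34.663 104.788]
 [-65.777  33.107 103.599]
 [-66.208  27.707 102.016]
 [-67.825  30.771 107.412]
 [-68.253  25.5   105.098]
 [-69.543  32.793 107.312]
 [-69.983  27.272 106.679]
 [-71.257  35.    106.057]
 [-71.703  29.233 106.992]
 [-73.126  34.921 107.397]
 [-73.568  29.395 106.811]
 [-75.143  34.474  99.205]
 [-75.578  27.081 110.612]
 [-77.326  31.12   97.358]
 [-79.092  34.252  90.268]
 [-79.54   28.475  90.695]
 [-81.35   31.957  81.222]
 [-83.131  34.357  79.02 ]
 [-83.591  28.683  78.334]]
side 39 [[-66.367  33.595 104.335]
 [-69.905  31.537 105.692]
 [-71.476  29.554 104.206]
 [-73.877  31.731 106.517]
 [-74.354  34.264 103.662]
 [-75.696  31.03  103.614]
 [-77.349  29.425  99.872]
 [-77.893  32.28   99.895]
 [-78.355  34.798  91.779]
 [-79.648  31.197  91.379]
 [-80.131  33.816  80.623]
 [-81.884  32.572  87.733]
 [-84.081  33.682  78.517]]
[[ 0.933  0.36  -0.   ]
 [ 0.36  -0.933 -0.   ]
 [-0.     0.    -1.   ]]
1 [ 0.477  0.358 -1.012  1.891  0.343  1.08  -0.573]
1 [ 0.395  0.617 -0.963  2.019  0.677  0.862 -0.854]
1 [ 0.668  0.449 -0.518  1.904  0.287  0.863  0.101]
1 [ 0.685  0.365 -0.531  1.851  0.219  0.984  0.158]
-1 [ 0.643  0.519 -1.3    1.884  0.547  1.166  2.386]
-1 [ 0.585  0.899 -1.327  2.01   1.005  1.12   2.032]
-1 [ 0.164  0.385  0.108  1.937 -0.056  0.822 -2.741]
-1 [ 0.21   0.305  0.052  1.882 -0.019  0.955 -2.774]
```

```bash
python3 - <<'E'
from h import *
np.set_printoptions(precision=3,suppress=True)
effector.release()
env.reach(np.array([*CL,.21]),R(YT,1)); env.movel(np.array([*CL,.12]),rate=.12)
env.movel(np.array([*CL,.091]),rate=.05)
s=env.sense();print(s['t'],s['ee_pos'],s['tcp_rot'],s['wrist_force'],s['gripper_width'])
shot('side','side1.png')
E
python3 -c "
import cv2;i=cv2.imread('pics/side1.png');cv2.imwrite('pics/side1c.png',cv2.resize(i[180:340,170:370],(750,600)))"
```

```text
6.5333 [0.477 0.146 0.091] [[-0.098  0.995 -0.   ]
 [ 0.995  0.098  0.   ]
 [ 0.    -0.    -1.   ]] [0.498 0.223 0.555] 0.09181933555035633
```

View pics/side1c.png

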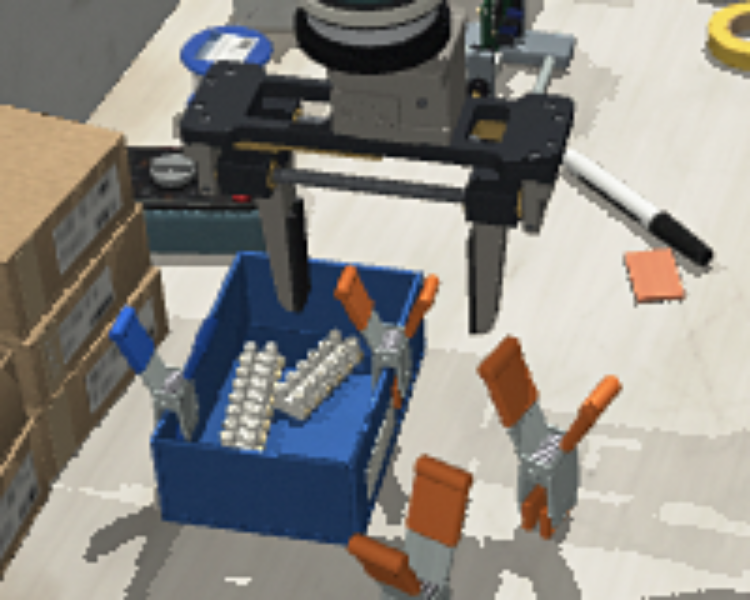

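The open fingers (crop x≈290 and 485) straddle the clip's handles (350 and 432) and are centred on them. Now I'll squeeze.

```bash
python3 - <<'E'
from h import *
np.set_printoptions(precision=3,suppress=True)
effector.grasp(32); env.pause(.4)
s=env.sense();print(s['t'],s['ee_pos'],s['wrist_force'],s['moment'],s['gripper_width'],s['grasp_force'])
if s['gripper_width']<.022:
    env.movel(np.array([*CL,.191]),rate=.08); env.pause(.3)
    s=env.sense();print(s['t'],s['ee_pos'],s['wrist_force'],s['moment'],s['gripper_width'],s['grasp_force'])
shot('side','side2.png');shot('top','top2.png')
for n in('side','top'):
    for k in('clip','tray','jaw_a'):print(n,k,[(np.round(r['at'],3).tolist(),round(r['score'],2)) for r in tip_of(n,k)])
print(env.sense()['t'])
E
python3 -c "
import cv2;i=cv2.imread('pics/side2.png');cv2.imwrite('pics/side2c.png',cv2.resize(i[160:320,170:370],(750,600)))"
```

```text
8.1333 [0.481 0.148 0.094] [ 1.424  0.097 18.499] [-0.086 -0.515  0.042] 0.014959650118603595 32.00408756732941
9.8333 [0.477 0.146 0.191] [ 0.447 -0.484  0.133] [-0.046 -0.119 -0.001] 0.01481382976048206 31.999683380126953
side clip [([0.378, 0.186, 0.044], 0.97), ([0.477, 0.141, 0.159], 0.82), ([0.415, 0.295, 0.044], 0.61)]
side tray [([0.529, 0.161, 0.001], 0.71)]
side jaw_a [([0.418, 0.292, -0.0], 0.85), ([0.382, 0.188, 0.005], 0.84), ([0.415, 0.296, -0.0], 0.7), ([0.373, 0.186, -0.002], 0.63), ([0.489, 0.146, 0.128], 0.61), ([0.456, 0.142, 0.124], 0.56)]
top clip [([0.414, 0.292, 0.047], 0.84), ([0.529, 0.159, -0.0], 0.31)]
top tray [([0.527, 0.159, -0.001], 0.67)]
top jaw_a []
10.2333
```

View pics/side2c.png

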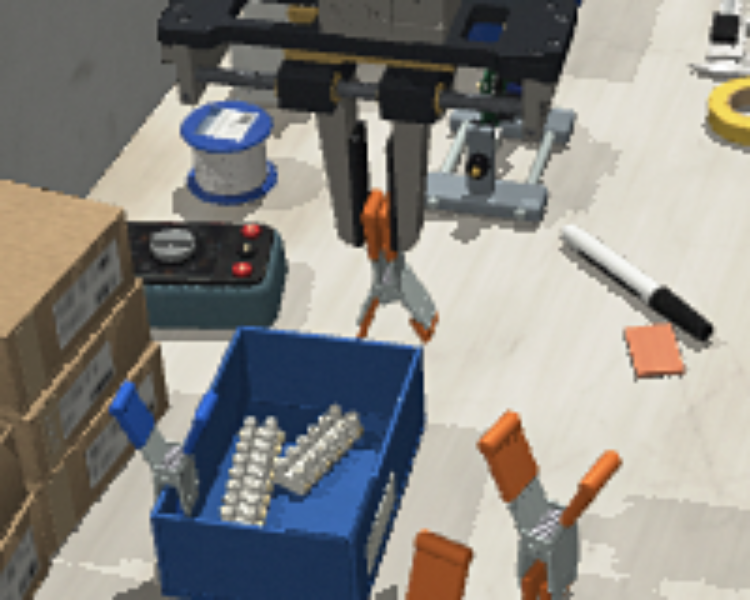

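The clip is held open and clear, and the tray hasn't moved. I'll measure its pose relative to the TCP from the side depth.

```bash
cat >> h.py <<'E'
def clipstat(n,f,tcp,yaw):
    im=cv2.imread(f'pics/{f}.png');W=cloud(n,np.load(f'pics/{f}_d.npy'))
    H=cv2.cvtColor(im,cv2.COLOR_BGR2HSV);h,s=H[...,0],H[...,1]
    D=W-np.array(tcp);u=np.array([np.cos(yaw),np.sin(yaw)]);v=np.array([-u[1],u[0]])
    L=np.stack([D[...,:2]@u,D[...,:2]@v,D[...,2]],-1)*1000
    box=(abs(L[...,0])<40)&(abs(L[...,1])<25)&(L[...,2]<40)&(L[...,2]>-90)&(W[...,2]>.065)
    o=box&(h<16)&(s>120)
    for nm,m in(('handles',o&(L[...,2]>-25)),('jaw-',o&(L[...,2]<-40)&(L[...,0]<0)),('jaw+',o&(L[...,2]<-40)&(L[...,0]>0)),('grey',box&(s<80)&(L[...,2]<-12))):
        q=L[m]
        if len(q): print(nm,len(q),'mean',q.mean(0).round(1),'min',q.min(0).round(1),'max',q.max(0).round(1))
    return L,o
E
python3 - <<'E'
from h import *
L,o=clipstat('side','side2',[.4772,.146,.191],YT)
E
```

```text
handles 122 mean [-1.1  6.8 10.5] min [-10.2  -8.3 -10.4] max [ 6.5 12.9 32. ]
jaw- 22 mean [-22.9   4.3 -55.4] min [-26.1 -10.8 -61.1] max [-17.9   9.5 -47.1]
jaw+ 23 mean [  7.3   5.3 -52.5] min [  4.1  -4.6 -62.4] max [ 12.2  10.9 -46.9]
grey 199 mean [ -9.8   2.7 -32.7] min [-25.4 -12.4 -56.6] max [ 12.8  13.9 -12. ]
```

The jaws sit about 4 mm to local −x of the TCP (tilt ≈0.05 rad), with tips about 61 mm below it. Next I'll go above the board and re-measure the clip and board edge in the same image.

Run:
```python
from h import *
np.set_printoptions(precision=3,suppress=True)
u=np.array([np.cos(YB),np.sin(YB)]);v=np.array([-u[1],u[0]])
T=ED[:2]+.004*u
env.movel(np.array([*CL,.25]),rate=.15)
env.movel(np.array([*T,.25]),R(YB,1),rate=.15)
env.movel(np.array([*T,.175]),rate=.08); env.pause(.3)
s=env.sense();print(s['t'],s['ee_pos'],s['wrist_force'],s['gripper_width'],s['grasp_force'])
shot('side','side3.png')
for k in('clip','jaw_a','edge_clear'):print(k,[(np.round(r['at'],3).tolist(),round(r['score'],2)) for r in tip_of('side',k)])
L,o=clipstat('side','side3',s['ee_pos'],YB)
im=cv2.imread('pics/side3.png');W=cloud('side',np.load('pics/side3_d.npy'))
H=cv2.cvtColor(im,cv2.COLOR_BGR2HSV);g=(abs(H[...,0].astype(int)-65)<25)&(H[...,1]>60)&(abs(L[...,0])<25)&(L[...,1]>-12)&(L[...,1]<25)&(W[...,2]>.06)&(W[...,2]<.1)
q=L[g];print('board',len(q),q.mean(0),q.min(0),q.max(0),np.median(q,0),W[g][:,2].max())
c=im[150:310,200:400];cv2.imwrite('pics/side3c.png',cv2.resize(c,(750,600)))
```

```text
14.4167 [ 0.522 -0.168  0.175] [ 0.236 -0.079 -0.913] 0.014693981122982973 31.99968159198761
clip [([0.414, 0.294, 0.045], 0.92), ([0.377, 0.184, 0.05], 0.79), ([0.522, -0.172, 0.146], 0.78)]
jaw_a [([0.414, 0.293, -0.002], 0.72), ([0.416, 0.294, -0.004], 0.7), ([0.374, 0.186, -0.0], 0.69), ([0.381, 0.185, 0.005], 0.62), ([0.531, -0.17, 0.114], 0.56), ([0.501, -0.172, 0.11], 0.45)]
edge_clear [([0.519, -0.167, 0.092], 0.74)]
handles 91 mean [-1.7  7.6 10.1] min [-10.8 -10.3 -12.1] max [ 7.3 18.4 32.2]
jaw- 14 mean [-22.9   7.2 -53. ] min [-26.4 -10.9 -58.9] max [-18.8  15.4 -43.4]
jaw+ 16 mean [  7.2   4.6 -51.6] min [  4.   -9.8 -60.3] max [  9.8  11.8 -45.9]
grey 128 mean [ -9.    3.5 -34.1] min [-25.8 -13.3 -87.4] max [ 10.6  21.9 -12.6]
board 29 [ -5.317   7.263 -96.196] [  -6.428   -7.62  -115.037] [ -3.597  22.699 -80.342] [ -5.286   6.931 -95.452] 0.09492501952138421
```

View pics/side3c.png

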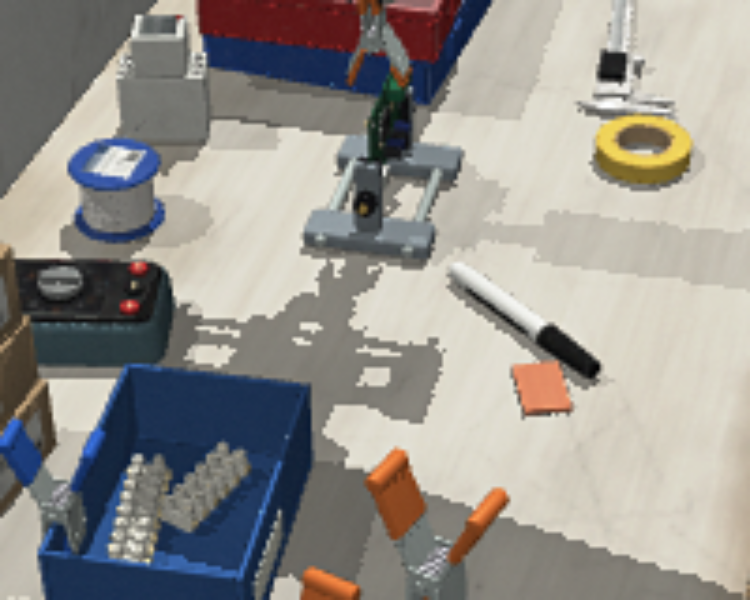

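The jaws (local x ≈ −20 and +11) straddle the board's mid-plane (−4.3), and the clip is centred along the edge. I'll shift 1 mm and descend.

Run:
```python
from h import *
np.set_printoptions(precision=3,suppress=True)
u=np.array([np.cos(YB),np.sin(YB)])
T=ED[:2]+.0048*u
env.movel(np.array([*T,.175]),rate=.03)
env.movel(np.array([*T,.138]),rate=.03); env.pause(.5)
s=env.sense();print(s['t'],s['ee_pos'],s['wrist_force'],s['gripper_width'],s['grasp_force'])
shot('side','side4.png')
for k in('clip','jaw_a','edge_clear'):print(k,[(np.round(r['at'],3).tolist(),round(r['score'],2)) for r in tip_of('side',k)])
L,o=clipstat('side','side4',s['ee_pos'],YB)
im=cv2.imread('pics/side4.png')
cv2.imwrite('pics/side4c.png',cv2.resize(im[140:220,260:360],(750,600),interpolation=cv2.INTER_CUBIC))
```

```text
16.75 [ 0.522 -0.168  0.138] [-0.434 -0.193 -0.766] 0.014773024891379416 31.999694108963013
clip [([0.413, 0.296, 0.046], 0.81), ([0.377, 0.186, 0.045], 0.7), ([0.523, -0.171, 0.11], 0.67)]
jaw_a [([0.415, 0.294, 0.002], 0.94), ([0.413, 0.293, 0.004], 0.84), ([0.38, 0.183, 0.001], 0.68), ([0.532, -0.17, 0.076], 0.63), ([0.498, -0.169, 0.072], 0.59), ([0.375, 0.187, -0.0], 0.51)]
edge_clear [([0.517, -0.168, 0.091], 0.85)]
handles 86 mean [-2.3  6.8 10.5] min [-22.7 -11.8  -8.4] max [ 6.5 15.6 28.4]
jaw- 15 mean [-21.4   3.5 -55.1] min [-26.4 -20.6 -66.6] max [ -8.6  11.4 -45.5]
jaw+ 15 mean [  7.4   4.5 -51.9] min [  5.3 -12.3 -60. ] max [ 10.1  12.3 -45.5]
grey 156 mean [ -8.5   2.4 -37.8] min [-25.1 -23.2 -72.7] max [ 13.2  22.3 -12.5]
```

View pics/side4c.png

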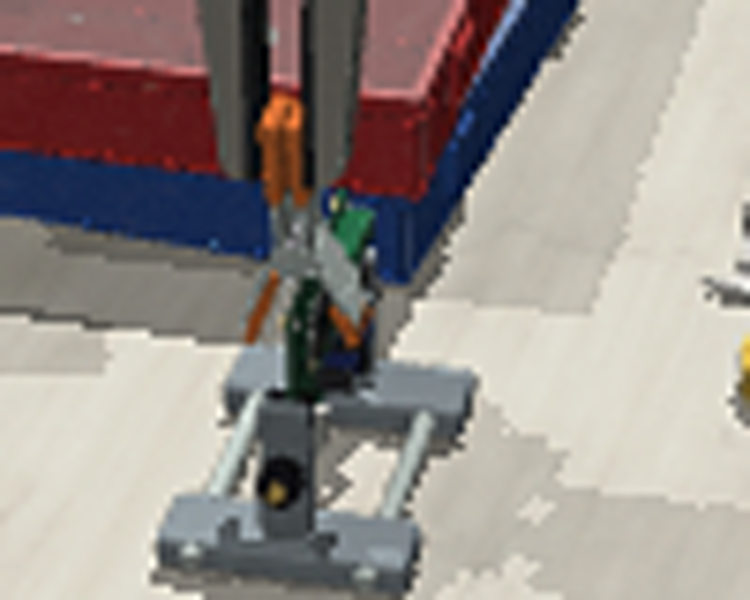

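The pads (crop px ≈260 and ≈350 at row 330) sit either side of the board (≈300) with clear air on both faces, about 17 mm below the edge, and no contact force registers. Handing it in.

```bash
python3 -c "
from h import *
print(workorder.finish_job()); s=env.sense(); print(s['t'],s['wrist_force'])"
```

```text
the job is handed in; nothing more can be done
None
the job is handed in; nothing more can be done
```

The job is handed in: the clamp is held open and still in the gripper, its jaws around the board's top edge in the clear stretch, about 17 mm past the edge with clear air on both faces. The hand-in returned no verdict.

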